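# Clamp the needle dry case and crack its stuck lid

## Robot

A 7-joint arm with a two-finger parallel gripper is mounted at the origin on a cart in front of the work surface, level with it; the furniture and walls round the work are solid. World frame = base frame: x ahead of the robot, y to its left, z up, the work surface at z = 0. Lengths are in m, angles in rad, forces in N, time in s.
With the tool pointing down it reaches from about 0.35 to 0.9 m from the base axis. Payload 19.9 kg.
Tool frame: the origin (TCP) lies between the finger pads; the fingertips stand 17 mm ahead of it and the grasp point (between the pads) lies 2 mm behind it; z points along the fingers, y is the line along which they close (so a half turn about z gives the same grasp; the last joint's range is limited). The gripper opens to 85 mm and grips with 20 to 120 N. Pads are 22 mm wide; open, the fingers measure 114 mm over their backs; the gripper's body (76 mm by 85 mm) begins 54 mm behind the grasp point. The pads swing forward as they close: fully open they stand 13 mm farther back than shut.
Start: joints at [1.306, 0.417, -0.01, 1.614, 0.005, 1.111, -0.053], TCP at [0.139, -0.609, 0.248] pointing down, gripper open.
Joint ranges: [-2.81, 2.81], [-0.39, 2.02], [-1.27, 1.25], [0.06, 2.57], [-1.19, 4.33], [0.19, 2], [-2.82, 2.82]. Speed limits (rad/s): [1.89, 1.89, 2.39, 2.39, 3.01, 3.01, 3.01].

## Interface

Orientations are given as a unit quaternion [w, x, y, z].
In Python, from station import manip, grab_frame, camera_model, models gives the robot as it stands. The module is installed in compiled form; this text tells all that it offers.
- The arm moves only by the tool step_arm, never from a script. Its argument "deltas" is a list that holds one entry, the list of rows, each a list of 6 numbers: the shift along the tool's x, y, z normalised to -1 to 1, where 1 is 600 mm, then the turn, a rotation vector about the tool's x, y, z normalised to -1 to 1, where 1 is pi/4 rad. In form: [[[x, y, z, wx, wy, wz], ...]]. A call has exactly 10 rows; each row shifts and turns the commanded pose from where the row before left it, along the tool's axes as they then stand; what a row does not reach is not made up. A row lasts 1/8 s, in which the tool goes at most 62.5 mm and 10.7 degrees, less where a joint would pass 70% of its speed; a pose out of reach is approached as far as the arm can. A call with a number of a shift or a turn outside -1 to 1 is refused whole. A call with a gripper value outside its range is refused whole. "gripper" is the opening, from 0 (shut) to 1 (fully open), set as the call begins (left out, the last holds). The fingers move at their own pace and stop on an object; "force" is the grip in N (left out, the last holds). Time passes only in rows, so rows that do not move let the fingers close, or fill a call up. It gives the time, the measured TCP pose, the force, the opening and the grip force at its end, in the units of the state.
- manip.get_state(): the state, without advancing time (a new reading comes with each control period).
- grab_frame(name): name is "scene" or "side" or "wrist"; returns the picture (400x640x3 uint8, red, green, blue); there is no depth.
- camera_model(name): a dict with "intrinsics" (3x3 intrinsics, pixels), "pose" (4x4, takes a point from camera to world coordinates). Camera axes: x right, y down, z forward; pixel columns grow to the right and rows downward; lengths in m; the calibration is good to about 2 mm. A picture is of the moment at which its call begins: read the wrist's pose just before it. camera_model takes no time and is no camera call; for the wrist camera it gives the pose at the moment of the call.
- manip.hand_in(): hands the job in; it is judged then, once.
Trained networks look in the newest picture that a camera, given by its name, has taken for a name from the list of things; names that differ only in an ending like _2 or _b are one class to them, and where a whole thing is asked for, a point or a joint stands for the part that bears it (a point fixed in the world has none). Each returns a list of dicts, best first, with "confidence" (0 to 1); they miss things now and then, are a little off and sometimes report something else, mostly with a low value. They report only what shows in the picture. A call takes as long as a camera call. They do not tell look-alikes from the thing itself.
- models.masks_of(camera, name): "mask" (400x640 bool, what is visible of it) and "extent" ([left, top, width, height] in pixels, round what is visible of it).
The state is a dict: "clock": time; "qpos": joint angles; "qd": joint speeds; "joint_efforts": joint torques, N m; "ee_pos": TCP position; "orientation": TCP orientation; "contact_force": force on the tool from outside, world axes, zero at the start; "ft_torque": the same for the moment, N m; "opening": finger opening in m; "grip_force": force on a finger pad.
Only numpy, scipy, OpenCV 4.12 (cv2) and the standard library are available. Lean on these libraries where they do the work, as an engineer would, in place of code of your own. Each camera call takes 0.05 s, during which the arm holds its last target. There are 200 camera calls.

## Task

The lid of the needle dry case is stuck down by its gasket and has to be vented. First swing the steel latch bar of the cradle fully shut, over the case's front tongue and home in its catch, so that the case cannot lift; then take the lid's handle, break the lid free without flinging it open, and hold its front edge about 25 mm ajar. Finish while still holding the lid there, with the case down in its cradle, the latch shut and the other things left alone.

Things in the scene. Friction and masses are not known exactly. Their poses are not given: they have to be found in the camera images.
- cradle: Fixed dark steel base plate, 215 (x) by 196 (y) by 8 mm, with 22 mm high side rails and a 25 mm high rear lip round the case. Origin at counter height under the middle of the case; z up, -x is the front, where the latch is (towards the robot, turned up to 0.35 rad). The plate reaches from 135 mm in front of the origin to 80 mm behind it.
- case: Loose grey dry case, 130 (x) by 150 (y) by 58 mm without lid, about 0.6 kg, in the cradle with the cradle's axes. Origin at the centre of its underside, 8 mm above the counter. A tongue 60 mm wide, 10 mm thick, sticks out 50 mm at its front foot; the shut latch bar lies 3 mm above it and holds the case down. Behind, a rim sits under the rear lip. With the latch open, a pull on the lid lifts it.
- latch_bar (a joint): Angle (rad) of the steel latch bar (146x14x8 mm, 21 to 29 mm above the counter), swinging level about an upright pivot. 0: shut at its stop, along the case's front, end in the catch; grows to 1.35 as it swings out towards the robot. At angle t it points from the pivot along (-sin t, -cos t) in the cradle's x, y. Slight friction (under 1 N at the knob); stays where it is left.
- latch_knob (a point): Grip point of the upright round knob on the latch bar: black, 16 mm in diameter, 45 to 85 mm above the counter, this point 71 mm above it and 118 mm from the pivot. May be pushed or pinched from above. The catch, 21 mm past the shut knob at the cradle's front right, is 38 mm high.
- latch_pivot (a point): Pivot of the latch bar, on its upright axis, 21 mm above the counter; in the cradle's frame 105 mm in front of the origin and 55 mm to its left (+y).
- case_lid (a joint): Angle (rad) of the lid (138x158x12 mm, 68 to 80 mm above the counter), hinged at the case's rear top edge. 0: shut; grows as the front edge rises, stop at 0.6. Front edge 136 mm from the hinge: 25 mm ajar is 0.18 rad. The seal holds it with 12 to 15 N at the handle, most just off shut; this fades to nearly nothing by 0.06 rad; then only its weight (about 1 N) pulls it shut.
- lid_handle (a point): Middle of the lid's round handle rod: black, 14 mm in diameter, 80 mm long, parallel to the hinge (cradle y), on a stub at each end. When shut it is 108 mm above the counter, 28 mm above the lid's top and 50 mm in front of the cradle's origin. Pinch it across the rod from above, near its middle.
- lid_hinge (a point): Middle of the lid's hinge axis (parallel to the cradle's y axis), 67 mm behind the cradle's origin and 68 mm above the counter. The handle rod is 117 mm in front of it and 40 mm above it when shut.
- thread_cream: Spool of cream thread, 30 mm in diameter, 45 mm high, standing loose to the left of the cradle; to be left alone. Origin at the centre of its underside.
- pot: Clear pot with a white lid, 62 mm in diameter, 58 mm high, standing loose to the right of the cradle; to be left alone. Origin at the centre of its underside.
- chalk: Flat white piece of tailor's chalk, 36 by 44 by 8 mm, lying loose at the front left of the cradle; to be left alone. Origin at the centre of its underside.
Not all that is in view belongs to the job. Leave any yellow look-alike of the case alone.

How it is judged:
On the way, in this order (a step that is already met when the one before it is completed fails the run):
1. the latch bar is swung home into its catch while the lid is still shut (value of joint latch_bar below 0.06 rad and value of joint case_lid below 0.03 rad), for 0.2 s.
2. the lid is broken free of its seal (value of joint case_lid above 0.1 rad), for 0.1 s.
At the end, for the whole second after the job is handed in: The latch bar is within 0.08 rad of fully shut, the lid is held still by the fingers with its front edge 15 to 35 mm ajar (0.11 to 0.26 rad), and the case sits in its cradle (raised under 6 mm, tilted under 0.05 rad) (value of joint latch_bar below 0.08 rad and value of joint case_lid between 0.11 and 0.26 rad and velocity of joint case_lid between -0.05 and 0.05 rad/s and contact force between the fingers and case_lid above 0.4 N and z of case in the frame of cradle below 0.014 m and angle between case's own z axis and vertical below 0.05 rad); the arm keeps its last pose, push and grip.
It fails at once if the lid is flung open beyond 0.4 rad (value of joint case_lid above 0.4 rad).
It fails at once if the case is lifted or tipped in its cradle (angle between case's own z axis and vertical above 0.08 rad or z of case in the frame of cradle above 0.02 m).
It fails at once if a bystander is moved (distance of any of thread_cream, pot, chalk from where it was at the start of the episode above 0.03 m).
It also fails if it takes over 48 s, if anything falls off the work surface, if the arm or the gripper's body presses on something with over 40 N, if the wrist force passes 120 N, or if a joint passes its speed limit or range.

## Working session

There is one attempt and no reset: what is moved stays moved. The work goes in short steps, Python scripts to look and compute and a tool call to move; the robot and the scene stay as the last step left them, time stands still between calls to the robot, and variables do not carry over. Pictures are saved under pics/ and viewed, at most 10 in all, crops included, and the job is handed in when it is done.

Besides the shell and the picture viewer there is one more tool, called after "Emit:" by a JSON object that holds its "op" and its "data", one argument or row to a line. step_arm: Moves the arm, as the interface text tells. Its arguments: {"type":"object","properties":{"deltas":{"type":"array"},"gripper":{"type":"number"},"force":{"type":"number"}},"required":["deltas"]}

```bash
mkdir -p pics; python3 - <<'E'
from station import manip, grab_frame, camera_model, models
import cv2,numpy as np
for c in("scene","side"):
    f=grab_frame(c); cv2.imwrite(f"pics/{c}0.png",f[:,:,::-1])
    m=camera_model(c); print(c,np.round(m["intrinsics"],1).tolist(),np.round(m["pose"],3).tolist())
    for n in("latch_knob","lid_handle","case","cradle","latch_bar","case_lid","pot","thread_cream","chalk"):
        for d in models.masks_of(c,n)[:3]:
            ys,xs=np.nonzero(d["mask"]); print(n,round(d["confidence"],2),d["extent"],xs.mean().round(1),ys.mean().round(1))
print(manip.get_state())
E
```

```text
scene [[515.3, 0.0, 327.6], [0.0, 515.3, 197.0], [0.0, 0.0, 1.0]] [[-0.697, -0.383, 0.606, -0.164], [-0.717, 0.393, -0.576, 0.676], [-0.018, -0.836, -0.548, 0.772], [0.0, 0.0, 0.0, 1.0]]
latch_knob 0.7 [333.9, 213.0, 65.7, 24.3] 371.0 230.6
lid_handle 0.73 [417.6, 173.6, 67.1, 39.2] 449.4 194.1
lid_handle 0.71 [280.3, 173.0, 81.6, 43.5] 320.8 192.6
lid_handle 0.6 [346.6, 166.8, 19.1, 17.9] 358.2 173.7
case 0.96 [397.2, 172.9, 86.4, 58.3] 445.6 204.5
case 0.91 [279.3, 169.9, 82.0, 64.8] 323.7 203.0
cradle 0.73 [271.5, 204.4, 128.7, 52.1] 342.1 229.6
latch_bar 0.72 [334.5, 210.1, 66.1, 28.0] 371.3 230.7
case_lid 0.86 [414.4, 171.5, 71.1, 45.3] 449.8 194.0
case_lid 0.78 [277.7, 171.0, 84.3, 48.5] 321.2 192.5
pot 0.63 [349.8, 169.5, 18.1, 18.9] 358.4 173.9
pot 0.31 [333.0, 211.4, 67.4, 27.2] 370.7 230.9
thread_cream 0.72 [274.6, 225.2, 9.2, 17.9] 279.4 235.1
chalk 0.61 [291.0, 252.9, 17.6, 14.8] 300.3 260.5
chalk 0.31 [346.0, 166.3, 21.1, 20.1] 358.4 173.1
side [[402.7, 0.0, 315.9], [0.0, 402.7, 197.7], [0.0, 0.0, 1.0]] [[0.999, -0.016, 0.03, 0.555], [-0.034, -0.515, 0.856, -0.893], [0.0
[... 752 characters left out ...]
: array([ 1.30547344,  0.41739467, -0.01027089,  1.61360742,  0.00469047,
        1.11069616, -0.05297404]), 'qd': array([ 0.00143582,  0.00027748, -0.00155924,  0.00023076, -0.00082524,
        0.00113024, -0.00019598]), 'joint_efforts': array([ 9.74649556e-04, -8.64221191e+01,  6.78624474e-01, -4.35196710e+01,
        1.90830667e-02,  2.29511221e-03, -8.22883112e-05]), 'ee_pos': array([ 0.13870904, -0.60939333,  0.24826043]), 'orientation': array([-3.71235981e-05,  9.93744545e-01,  1.11677109e-01, -2.59292812e-05]), 'contact_force': array([-0.46390467, -0.01301557, -1.09441883]), 'ft_torque': array([-0.02566476, -0.0195604 , -0.01296585]), 'grip_force': 0.0, 'opening': 0.08542668921818584}
```

```bash
python3 - <<'E'
import cv2,numpy as np
a=cv2.imread("pics/scene0.png")[150:280,250:500]; b=cv2.imread("pics/side0.png")[150:320,160:400]
a=cv2.resize(a,(750,390),interpolation=cv2.INTER_CUBIC); cv2.imwrite("pics/scene0c.png",a)
b=cv2.resize(b,(720,510),interpolation=cv2.INTER_CUBIC); cv2.imwrite("pics/side0c.png",b)
E
```

```text
(no output)
```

View pics/scene0c.png

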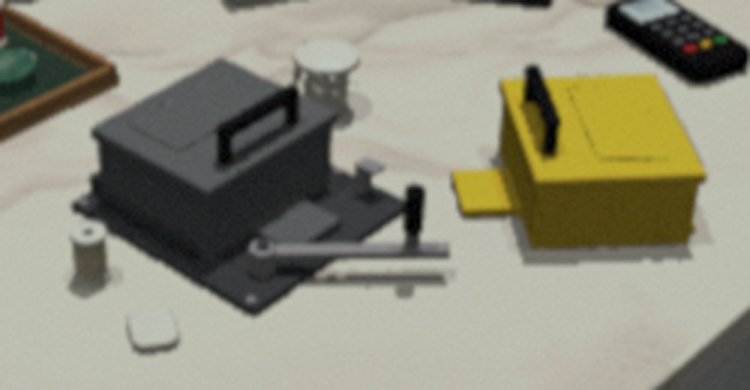

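View pics/side0c.png

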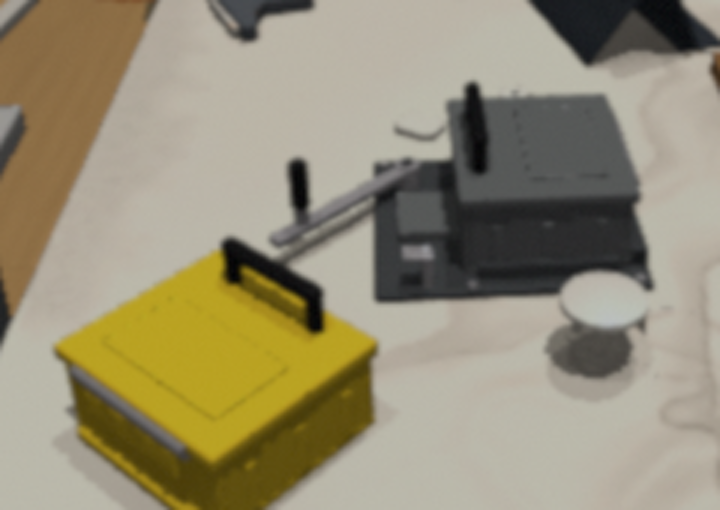

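The scene has two candidates. The grey case with the cradle and latch is at scene (322,193) and side (339,200). The yellow case is at scene (447,204) and side (232,270), with no cradle. The grey one fits, and both crops confirm it. The latch is open, with its knob at scene (388,220) and side (260,211).

Next I'll fit the cradle pose and latch angle to the hand-read points.

```bash
cat > h.py <<'E'
import numpy as np
from station import camera_model
def proj(P,c):
    m=camera_model(c) if isinstance(c,str) else c
    T=np.linalg.inv(m["pose"]); p=T[:3,:3]@P+T[:3,3]; p=m["intrinsics"]@p; return p[:2]/p[2]
def tri(obs):
    A=[];b=[]
    for c,uv in obs:
        m=camera_model(c) if isinstance(c,str) else c
        d=m["pose"][:3,:3]@np.linalg.inv(m["intrinsics"])@[*uv,1]; d/=np.linalg.norm(d)
        Q=np.eye(3)-np.outer(d,d); A.append(Q); b.append(Q@m["pose"][:3,3])
    return np.linalg.lstsq(np.vstack(A),np.hstack(b),rcond=None)[0]
def pt(v,name):
    x,y,a,t=v; piv=np.array([-.105,.055])
    L=dict(ktop=[*(piv-.118*np.array([np.sin(t),np.cos(t)])),.085],
     kpt=[*(piv-.118*np.array([np.sin(t),np.cos(t)])),.071],
     handle=[-.05,0,.108],hinge=[-.067*-1,0,.068],pivtop=[-.105,.055,.031],
     cFL=[-.135,.098,.008],cFR=[-.135,-.098,.008],lidFL=[-.071,.079,.08],lidFR=[-.071,-.079,.08],lidBL=[.067,.079,.08],lidBR=[.067,-.079,.08])[name]
    c,s=np.cos(a),np.sin(a); return np.array([x+c*L[0]-s*L[1],y+s*L[0]+c*L[1],L[2]])
E
python3 - <<'E'
from h import *
from scipy.optimize import least_squares
S=lambda u,v:(250+u/3,150+v/3); D=lambda u,v:(160+u/3,150+v/3)
o=[("ktop","scene",S(414,188)),("ktop","side",D(298,163)),("handle","scene",S(258,112)),("handle","side",D(476,124)),
("pivtop","scene",S(263,245)),("cFL","scene",S(254,312)),("cFR","scene",S(406,206)),("cFR","side",D(377,298)),("cFL","side",D(377,164)),
("lidFL","scene",S(212,188)),("lidFR","scene",S(336,112)),("lidFR","side",D(457,211)),("lidBR","side",D(637,192)),("lidFL","side",D(450,99)),("lidBL","scene",S(96,131))]
f=lambda v:np.hstack([proj(pt(v,n),c)-uv for n,c,uv in o])
r=least_squares(f,[.6,0,0,1],loss="soft_l1"); print(r.x); 
for (n,c,_),e in zip(o,f(r.x).reshape(-1,2)): print(n,c,e.round(1))
print("tri knobtop",tri([(c,uv) for n,c,uv in o if n=="ktop"]),"handle",tri([(c,uv) for n,c,uv in o if n=="handle"]))
for n in("kpt","handle","hinge","pivtop"): print(n,pt(r.x,n).round(4))
print("knob shut",pt([*r.x[:3],0],"kpt"))
y=tri([("scene",S(480,240)),("side",D(60,350))]); print(y)
E
```

```text
[ 0.63961948 -0.06594491  0.04238156  0.81521817]
ktop scene [ 0.2 -1.1]
ktop side [-0.6 -0.2]
handle scene [-0.1 -1.2]
handle side [ 0.1 -3.7]
pivtop scene [-0.1 -0.8]
cFL scene [-0.1 -1.7]
cFR scene [ 1.5 -2.7]
cFR side [-1.  -0.5]
cFL side [-1.7 -1.4]
lidFL scene [-1.   0.2]
lidFR scene [ 1.3 -1.3]
lidFR side [-0.2 -3.8]
lidBR side [ 1.2 -0. ]
lidFL side [-2.  -0.7]
lidBL scene [-2.  -2.1]
tri knobtop [ 0.4502854  -0.09854058  0.0829855 ] handle [ 0.59074927 -0.07136574  0.10122033]
kpt [ 0.45   -0.0999  0.071 ]
handle [ 0.5897 -0.0681  0.108 ]
hinge [ 0.7066 -0.0631  0.068 ]
pivtop [ 0.5324 -0.0154  0.031 ]
knob shut [ 0.53738301 -0.13333707  0.071     ]
[ 0.35077591 -0.18069339  0.01371701]
```

```bash
cat >> h.py <<'E'
from scipy.spatial.transform import Rotation as Ro
def plan(target,yaw=None,s=None):
    "target TCP world, tool-x yaw; prints tool-axis shift/600mm and turn (about tool z)/(pi/4)"
    from station import manip
    s=s or manip.get_state(); q=s["orientation"]; R=Ro.from_quat([*q[1:],q[0]])
    d=R.inv().apply(np.array(target)-s["ee_pos"])
    print("t",s["clock"],"tcp",s["ee_pos"].round(4),"yaw",np.arctan2(*R.as_matrix()[1::-1,0]).round(3),"tilt",R.as_matrix()[:2,2].round(4))
    print("shift total norm",(d/.6).round(4),"F",s["contact_force"].round(1),"open",round(s["opening"],4),"grip",round(s["grip_force"],1),"q",s["qpos"].round(2))
    if yaw is not None:
        T=Ro.from_euler("z",yaw)*Ro.from_matrix(np.diag([1,-1,-1])); print("turn norm",((R.inv()*T).as_rotvec()/(np.pi/4)).round(4))
E
python3 - <<'E'
from h import *
S=lambda u,v:(250+u/3,150+v/3); D=lambda u,v:(160+u/3,150+v/3)
print(tri([("scene",S(533,75)),("side",D(232,245))]),tri([("scene",S(550,145)),("side",D(315,305))]))
print("front lid corner",tri([("scene",S(503,82)),("side",D(375,350))]))
plan([.48,-.10,.27],.042)
E
```

```text
[ 0.43552175 -0.24650245  0.12058264] [ 0.45542853 -0.25506699  0.05723511]
front lid corner [ 0.51540133 -0.2976096   0.06505966]
t 1.0 tcp [ 0.1387 -0.6094  0.2483] yaw 0.224 tilt [-0.0001  0.0001]
shift total norm [ 0.7431 -0.7016 -0.0362] F [-0.5 -0.  -1.1] open 0.0854 grip 0.0 q [ 1.31  0.42 -0.01  1.61  0.    1.11 -0.05]
turn norm [-1.000e-04  1.000e-04  2.315e-01]
```

Emit:
{"op": "step_arm", "data": {
  "deltas": [
    [[0.0743,-0.0702,-0.0036,0,0,0],[0.0743,-0.0702,-0.0036,0,0,0],[0.0743,-0.0702,-0.0036,0,0,0],[0.0743,-0.0702,-0.0036,0,0,0],[0.0743,-0.0702,-0.0036,0,0,0],[0.0743,-0.0702,-0.0036,0,0,0],[0.0743,-0.0702,-0.0036,0,0,0],[0.0743,-0.0702,-0.0036,0,0,0],[0.0743,-0.0702,-0.0036,0,0,0.115],[0.0743,-0.0702,-0.0036,0,0,0.115]]
  ],
  "gripper": 0.6
}}

```text
clock: 2.25
ee_pos: [0.4852, -0.1013, 0.2704]
orientation: [0.0, 1.0, 0.02, 0.0]
contact_force: [0.9, -1.7, 1.6]
opening: 0.0513
grip_force: 0.0
```

```bash
python3 - <<'E'
from h import *
from station import *
import cv2
m=camera_model("wrist"); f=grab_frame("wrist"); cv2.imwrite("pics/w1.png",f[:,:,::-1])
np.savez("w1.npz",intrinsics=m["intrinsics"],pose=m["pose"])
v=[.6396,-.0659,.0424,.815]
for n in("kpt","ktop","handle","pivtop","cFR","lidFL","lidFR"): print(n,proj(pt(v,n),m).round(1))
for n in("latch_knob","lid_handle","latch_bar"):
    for d in models.masks_of("wrist",n)[:2]: print(n,d["confidence"],d["extent"])
plan([.48,-.10,.27],.042)
E
```

```text
kpt [321.7 203.3]
ktop [321.6 207.1]
handle [292.6  71. ]
pivtop [256.1 127.2]
cFR [375.7 148.8]
lidFL [220.   96.5]
lidFR [372.2  96.1]
latch_knob 0.82 [246.4, 119.6, 91.5, 93.5]
lid_handle 0.78 [210.5, 2.9, 162.3, 96.4]
lid_handle 0.17 [157.5, 98.5, 35.9, 35.4]
latch_bar 0.61 [245.5, 120.8, 96.1, 94.8]
t 2.45 tcp [ 0.4847 -0.1022  0.2698] yaw 0.046 tilt [-0.0002  0.0003]
shift total norm [-0.0077 -0.004  -0.0004] F [-1.  -1.2 -1. ] open 0.0509 grip 0.0 q [ 0.53  0.19 -0.43  1.89  0.09  1.08 -1.46]
turn norm [-0.0004  0.0003  0.0045]
```

View pics/w1.png

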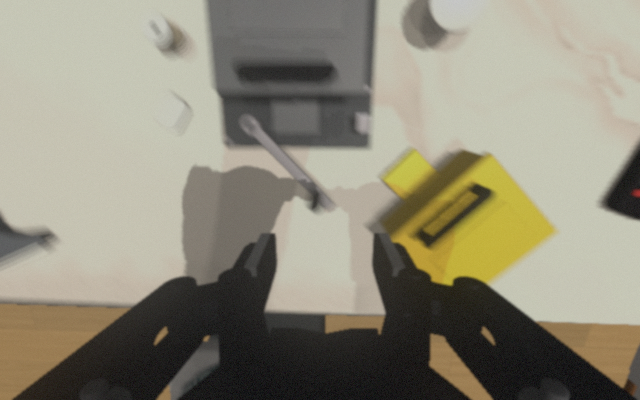

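The wrist picture is slightly blurred by motion. It shows the knob at about (317,200), the pivot at (249,124), the grey handle at (285,72) and the yellow case to the right. I'll retake it now the arm has settled.

```bash
python3 - <<'E'
from h import *
from station import *
import cv2
m=camera_model("wrist"); f=grab_frame("wrist"); np.savez("w1.npz",intrinsics=m["intrinsics"],pose=m["pose"])
cv2.imwrite("pics/w2.png",f[:,:,::-1])
c=cv2.resize(f[50:220,200:400,::-1],(800,680)[:2],interpolation=cv2.INTER_CUBIC)[:600]; cv2.imwrite("pics/w2c.png",c)
v=[.6396,-.0659,.0424,.815]
for n in("kpt","ktop","handle","pivtop","cFR","lidFL","lidFR"): print(n,proj(pt(v,n),m).round(1))
plan([.48,-.10,.27],.042)
E
```

```text
kpt [321.  202.9]
ktop [320.9 206.7]
handle [292.4  69.9]
pivtop [255.6 126.2]
cFR [375.5 148.6]
lidFL [219.5  95.2]
lidFR [372.2  95.6]
t 2.5 tcp [ 0.4842 -0.1032  0.2697] yaw 0.044 tilt [-0.0004 -0.    ]
shift total norm [-0.0067 -0.0057 -0.0004] F [-0.3 -0.8  0.5] open 0.0512 grip 0.0 q [ 0.53  0.18 -0.43  1.89  0.09  1.08 -1.46]
turn norm [-0.      0.0006  0.0024]
```

View pics/w2c.png

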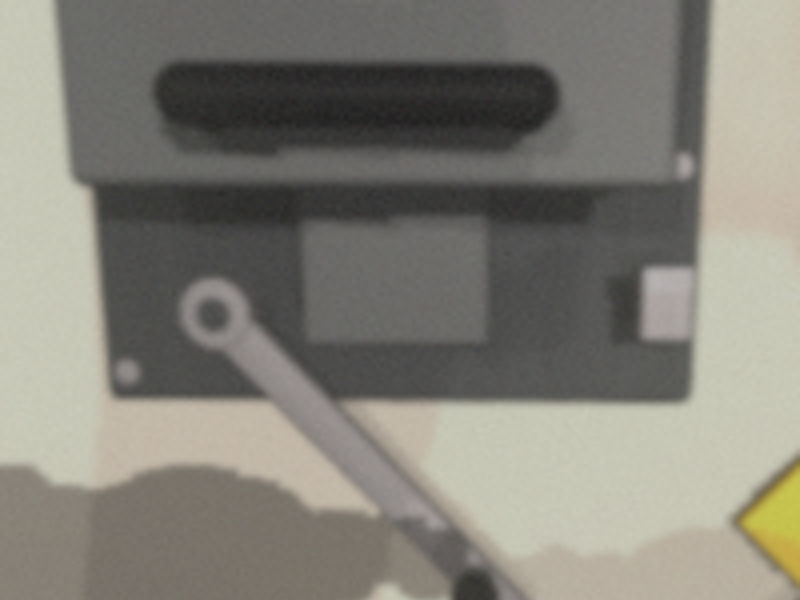

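The crop shows the handle rod at (289,74), the pivot at (253.7,128), plate corners at (228,149) and (372.5,150), and the lid corner at (219,95). The knob is cut off at the bottom, so I'll find its dark blob and refit with all views.

```bash
cat > fit.py <<'E'
from h import *
import cv2
from scipy.optimize import least_squares
m=dict(np.load("w1.npz")); f=cv2.imread("pics/w2.png"); g=f.max(2)
sub=(g[185:225,300:345]<70).astype(np.uint8); n,l,st,ce=cv2.connectedComponentsWithStats(sub)
for i in range(1,n):
    if st[i,4]>20: print("blob",st[i]+[300,185,0,0,0],ce[i]+[300,185])
sub=(g[55:92,225:350]<48); ys,xs=np.nonzero(sub); print("handle",xs.min()+225,xs.max()+225,ys.min()+55,ys.max()+55,xs.mean()+225,ys.mean()+55)
S=lambda u,v:(250+u/3,150+v/3); D=lambda u,v:(160+u/3,150+v/3)
W=lambda u,v:(200+u/4,50+v/4)
o=[("ktop","scene",S(414,188)),("ktop","side",D(298,163)),("handle","scene",S(258,112)),("handle","side",D(476,124)),
("pivtop","scene",S(263,245)),("cFL","scene",S(254,312)),("cFR","scene",S(406,206)),("cFR","side",D(377,298)),("cFL","side",D(377,164)),
("lidFL","scene",S(212,188)),("lidFR","scene",S(336,112)),("lidFR","side",D(457,211)),("lidBR","side",D(637,192)),("lidFL","side",D(450,99)),("lidBL","scene",S(96,131)),
("handle",m,W(356,97)),("pivtop",m,W(215,312)),("cFR",m,W(692,402)),("cFL",m,W(110,398)),("lidFL",m,W(76,182)),("lidFR",m,W(680,182))]
F=lambda v:np.hstack([(proj(pt(v,n),c)-uv)*(2 if c is m else 1) for n,c,uv in o])
r=least_squares(F,[.64,-.066,.04,.8],loss="soft_l1"); print(r.x.round(4))
for (n,c,_),e in zip(o,F(r.x).reshape(-1,2)):
    if c is m: print(n,e.round(1)/2)
print("ktop pred",proj(pt(r.x,"ktop"),m),"kpt",pt(r.x,"kpt"),"handle",pt(r.x,"handle"))
print("tri handle sc+wr",tri([o[2][1:],o[15][1:]]),"all",tri([o[2][1:],o[3][1:],o[15][1:]]))
E
python3 fit.py
python3 -c "
import cv2;f=cv2.imread('pics/w2.png');cv2.imwrite('pics/w2k.png',cv2.resize(f[170:230,280:360],(640,480),interpolation=cv2.INTER_CUBIC))"
```

```text
blob [313 194  11  19 171] [317.90643275 203.26900585]
handle 241 336 67 83 291.5718816067653 74.79492600422833
[ 0.6378 -0.0638  0.042   0.7924]
handle [ 1.  -2.3]
pivtop [ 0.15 -0.35]
cFR [ 0.7 -0.6]
cFL [-0.25 -0.05]
lidFL [-1.5  1.4]
lidFR [-0.1   1.85]
ktop pred [320.553363  206.6104881] kpt [ 0.45011991 -0.09951895  0.071     ] handle [ 0.58784581 -0.06585236  0.108     ]
tri handle sc+wr [ 0.58591885 -0.06486179  0.10759416] all [ 0.58858109 -0.06723754  0.10149281]
```

View pics/w2k.png

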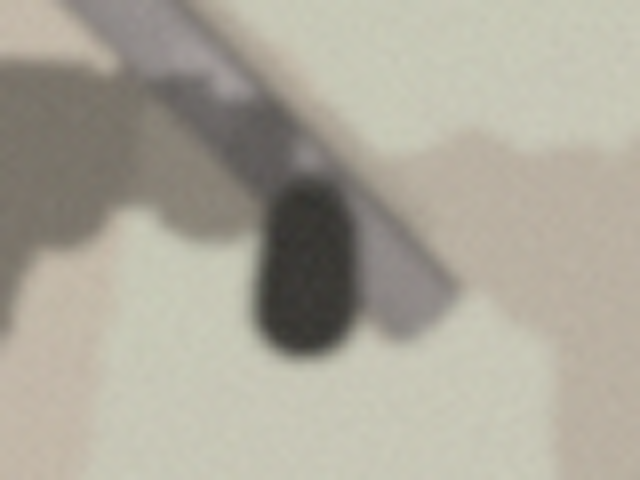

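```bash
python3 -c "
from h import *
plan([.449,-.0975,.071],.042)"
```

```text
t 2.5 tcp [ 0.4842 -0.1032  0.2697] yaw 0.044 tilt [-0.0004 -0.    ]
shift total norm [-0.058  -0.0121  0.3313] F [-0.3 -0.8  0.5] open 0.0512 grip 0.0 q [ 0.53  0.18 -0.43  1.89  0.09  1.08 -1.46]
turn norm [-0.      0.0006  0.0024]
```

Emit:
{"op": "step_arm", "data": {
  "deltas": [
    [[-0.029,-0.006,0,0,0,0],[-0.029,-0.006,0,0,0,0],[0,0,0.06,0,0,0],[0,0,0.06,0,0,0],[0,0,0.06,0,0,0],[0,0,0.03,0,0,0],[0,0,0.01,0,0,0],[0,0,0,0,0,0],[0,0,0,0,0,0],[0,0,0,0,0,0]]
  ],
  "gripper": 0.5
}}

```text
clock: 3.75
ee_pos: [0.4496, -0.0975, 0.1385]
orientation: [0.0, 1.0, 0.021, 0.0]
contact_force: [0.2, 0.4, -0.4]
opening: 0.0427
grip_force: 0.0
```

```bash
python3 - <<'E'
from h import *
from station import *
import cv2
plan([.449,-.0975,.071],.042)
m=camera_model("wrist"); f=grab_frame("wrist"); cv2.imwrite("pics/w3.png",f[:,:,::-1])
print("knob pred",proj(np.array([.449,-.0975,.085]),m)); s=manip.get_state()["ee_pos"]
g=f.max(2)
for n in("latch_knob",):
    for d in models.masks_of("wrist",n)[:2]: print(d["confidence"],d["extent"])
E
```

```text
t 3.75 tcp [ 0.4496 -0.0975  0.1385] yaw 0.043 tilt [ 0.001  -0.0004]
shift total norm [-0.001  -0.0002  0.1125] F [ 0.2  0.4 -0.4] open 0.0427 grip 0.0 q [ 0.5   0.3  -0.41  2.1   0.17  0.77 -1.54]
turn norm [ 0.0005 -0.0012  0.0012]
knob pred [323.95503579 222.41419963]
0.78 [205.7, 78.0, 142.2, 156.3]
```

View pics/w3.png

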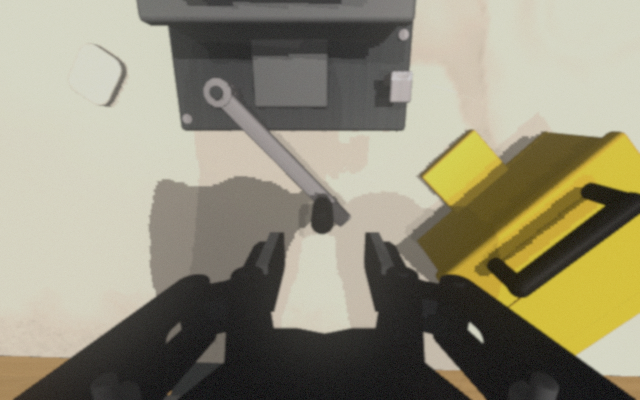

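The knob top at (322,222) agrees with the prediction of (324,222), and the fingers are centred on it. The remaining descent is 0.1125.

Emit:
{"op": "step_arm", "data": {
  "deltas": [
    [[-0.001,0,0.04,0,0,0],[0,0,0.04,0,0,0],[0,0,0.02,0,0,0],[0,0,0.0125,0,0,0],[0,0,0,0,0,0],[0,0,0,0,0,0],[0,0,0,0,0,0],[0,0,0,0,0,0],[0,0,0,0,0,0],[0,0,0,0,0,0]]
  ]
}}

```text
clock: 5.1
ee_pos: [0.4487, -0.0974, 0.0704]
orientation: [-0.0, 1.0, 0.022, 0.0]
contact_force: [-1.3, 0.4, -0.5]
opening: 0.0427
grip_force: 0.0
```

Emit:
{"op": "step_arm", "data": {
  "deltas": [
    [[0,0,0,0,0,0],[0,0,0,0,0,0],[0,0,0,0,0,0],[0,0,0,0,0,0],[0,0,0,0,0,0],[0,0,0,0,0,0],[0,0,0,0,0,0],[0,0,0,0,0,0],[0,0,0,0,0,0],[0,0,0,0,0,0]]
  ],
  "gripper": 0,
  "force": 25
}}

```text
clock: 6.35
ee_pos: [0.4487, -0.0973, 0.0704]
orientation: [-0.0, 1.0, 0.022, 0.0]
contact_force: [-0.3, 1.2, 3.9]
opening: 0.0152
grip_force: 25.8
```

```bash
python3 - <<'E'
from h import *
plan([.449,-.0975,.071],.042)
a=.042;c,s=np.cos(a),np.sin(a)
piv=np.array([.6378-.105*c-.055*s,-.0638-.105*s+.055*c]); k=np.array([.449,-.0975])-piv
r=np.hypot(*k); t0=np.arctan2(-k[0],-k[1])+a; print(piv,r,t0)
# arc in tool frame (x fwd cradle, y = -cradle y) with tool yaw = a
P=lambda t:np.array([-np.sin(t),np.cos(t)])*.118
n=18; T=np.linspace(t0,-0.01,n+1)
for i in range(n): print(((P(T[i+1])-P(T[i]))/.6).round(4), end=" ")
E
```

```text
t 6.35 tcp [ 0.4487 -0.0973  0.0704] yaw 0.043 tilt [0.     0.0001]
shift total norm [ 0.0004  0.0003 -0.001 ] F [-0.3  1.2  3.9] open 0.0152 grip 25.8 q [ 0.46  0.43 -0.36  2.14  0.26  0.62 -1.61]
turn norm [-0.0001 -0.      0.0016]
[ 0.53058328 -0.01325721] 0.11727181716898158 0.811361540717625
[0.0063 0.0064] [0.0066 0.0061] [0.0069 0.0058] [0.0071 0.0054] [0.0074 0.0051] [0.0076 0.0048] [0.0078 0.0044] [0.008  0.0041] [0.0082 0.0037] [0.0083 0.0033] [0.0085 0.0029] [0.0086 0.0025] [0.0087 0.0021] [0.0088 0.0017] [0.0089 0.0013] [0.0089 0.0009] [0.009  0.0005] [0.009  0.0001]
```

Emit:
{"op": "step_arm", "data": {
  "deltas": [
    [[0.0063,0.0064,0,0,0,0],[0.0066,0.0061,0,0,0,0],[0.0069,0.0058,0,0,0,0],[0.0071,0.0054,0,0,0,0],[0.0074,0.0051,0,0,0,0],[0.0076,0.0048,0,0,0,0],[0.0078,0.0044,0,0,0,0],[0.008,0.0041,0,0,0,0],[0.0082,0.0037,0,0,0,0],[0,0,0,0,0,0]]
  ]
}}

```text
clock: 7.6
ee_pos: [0.4898, -0.1232, 0.0703]
orientation: [-0.0, 1.0, 0.022, 0.0]
contact_force: [0.7, 2.4, 2.1]
opening: 0.0151
grip_force: 25.9
```

```bash
python3 -c "
from h import *
plan([.5355,-.1315,.0704],.042)"
```

```text
t 7.6 tcp [ 0.4898 -0.1232  0.0703] yaw 0.043 tilt [0.0003 0.0001]
shift total norm [ 0.0756  0.0171 -0.0001] F [0.7 2.4 2.1] open 0.0151 grip 25.9 q [ 0.48  0.49 -0.35  2.03  0.26  0.67 -1.57]
turn norm [-0.0001 -0.0003  0.0013]
```

Emit:
{"op": "step_arm", "data": {
  "deltas": [
    [[0.0083,0.0033,0,0,0,0],[0.0085,0.0029,0,0,0,0],[0.0086,0.0025,0,0,0,0],[0.0087,0.0021,0,0,0,0],[0.0088,0.0017,0,0,0,0],[0.0089,0.0013,0,0,0,0],[0.0089,0.0009,0,0,0,0],[0.009,0.0005,0,0,0,0],[0.006,0,0,0,0,0],[0,0,0,0,0,0]]
  ]
}}

```text
clock: 8.85
ee_pos: [0.5324, -0.1298, 0.0698]
orientation: [-0.0, 1.0, 0.021, -0.003]
contact_force: [-23.2, 6.8, 16.9]
opening: 0.0151
grip_force: 27.7
```

```bash
python3 -c "
from h import *
plan([.5355,-.1315,.0704],.042)"
```

```text
t 8.85 tcp [ 0.5324 -0.1298  0.0698] yaw 0.043 tilt [-0.0068  0.0006]
shift total norm [ 0.0051  0.003  -0.0011] F [-23.2   6.8  16.9] open 0.0151 grip 27.7 q [ 0.46  0.55 -0.34  1.92  0.27  0.72 -1.57]
turn norm [-0.0011  0.0086  0.0012]
```

23 N at about t≈0.03 rad, so it is probably against the stop. I'll check by camera.

```bash
python3 - <<'E'
from station import *
import cv2,numpy as np
f=grab_frame("scene")[150:280,250:430,::-1]; w=grab_frame("wrist")[:300,150:550,::-1]
cv2.imwrite("pics/c4.png",np.vstack([cv2.resize(w,(400,300)),cv2.resize(f,(400,289),interpolation=cv2.INTER_CUBIC)]))
s=grab_frame("side")[170:270,230:390,::-1]; a=cv2.imread("pics/c4.png")
cv2.imwrite("pics/c4.png",np.hstack([a,np.vstack([cv2.resize(s,(400,250),interpolation=cv2.INTER_CUBIC),np.zeros((339,400,3),np.uint8)])]))
E
```

```text
(no output)
```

View pics/c4.png

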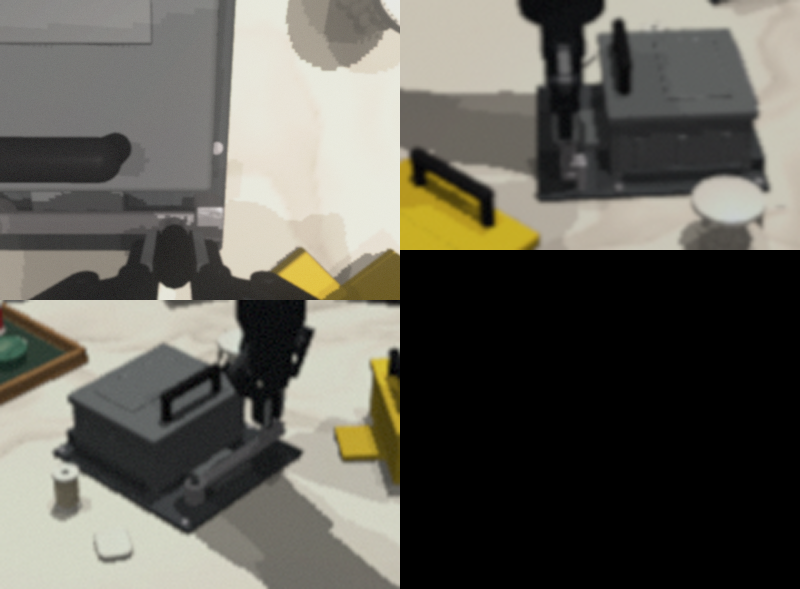

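The bar lies parallel to the case front with its end in the catch, so the latch is shut. Next: release and lift.

Emit:
{"op": "step_arm", "data": {
  "deltas": [
    [[-0.003,0,0,0,0,0],[0,0,0,0,0,0],[0,0,0,0,0,0],[0,0,0,0,0,0],[0,0,0,0,0,0],[0,0,-0.03,0,0,0],[0,0,-0.05,0,0,0],[0,0,-0.06,0,0,0],[0,0,-0.06,0,0,0],[0,0,-0.06,0,0,0]]
  ],
  "gripper": 0.45
}}

```text
clock: 10.25
ee_pos: [0.5333, -0.1302, 0.2289]
orientation: [0.0, 1.0, 0.022, 0.0]
contact_force: [0.2, -0.5, 0.5]
opening: 0.0381
grip_force: 0.0
```

```bash
python3 - <<'E'
from h import *
from station import *
plan([.545,-.066,.22],.042+np.pi/2); plan([.545,-.066,.22],.042-np.pi/2)
E
```

```text
t 10.25 tcp [ 0.5333 -0.1302  0.2289] yaw 0.043 tilt [ 0.0009 -0.0002]
shift total norm [ 0.0242 -0.106   0.0149] F [ 0.2 -0.5  0.5] open 0.0381 grip 0.0 q [ 0.52  0.33 -0.41  1.81  0.15  1.03 -1.48]
turn norm [ 1.1000e-03 -7.0000e-04 -1.9981e+00]
t 10.25 tcp [ 0.5333 -0.1302  0.2289] yaw 0.043 tilt [ 0.0009 -0.0002]
shift total norm [ 0.0242 -0.106   0.0149] F [ 0.2 -0.5  0.5] open 0.0381 grip 0.0 q [ 0.52  0.33 -0.41  1.81  0.15  1.03 -1.48]
turn norm [-7.0000e-04 -1.1000e-03  2.0019e+00]
```

Emit:
{"op": "step_arm", "data": {
  "deltas": [
    [[0.046,-0.052,0,0,0,0],[0.046,-0.052,0,0,0,-0.2],[0,0,0,0,0,-0.225],[0,0,0,0,0,-0.225],[0,0,0,0,0,-0.225],[0,0,0,0,0,-0.225],[0,0,0,0,0,-0.225],[0,0,0,0,0,-0.225],[0,0,0,0,0,-0.225],[0,0,0,0,0,-0.225]]
  ],
  "gripper": 0.55
}}

```text
clock: 11.5
ee_pos: [0.5858, -0.0657, 0.2277]
orientation: [0.0, 0.69, 0.724, 0.0]
contact_force: [-1.2, -0.9, -0.7]
opening: 0.0468
grip_force: 0.0
```

Emit:
{"op": "step_arm", "data": {
  "deltas": [
    [[0,0,0,0,0,0],[0,0,0,0,0,0],[0,0,0,0,0,0],[0,0,0,0,0,0],[0,0,0,0,0,0],[0,0,0,0,0,0],[0,0,0,0,0,0],[0,0,0,0,0,0],[0,0,0,0,0,0],[0,0,0,0,0,0]]
  ]
}}

```text
clock: 12.75
ee_pos: [0.5858, -0.0656, 0.2264]
orientation: [-0.0, 0.692, 0.722, 0.0]
contact_force: [0.2, 0.1, -0.1]
opening: 0.0467
grip_force: 0.0
```

```bash
python3 - <<'E'
from h import *
from station import *
import cv2
plan([.5875,-.066,.106],.042+np.pi/2)
m=camera_model("wrist"); f=grab_frame("wrist"); cv2.imwrite("pics/w5.png",f[:,:,::-1])
np.savez("w5.npz",intrinsics=m["intrinsics"],pose=m["pose"])
c,s=np.cos(.042),np.sin(.042)
for u in(-.04,0,.04): print("rod",u,proj(np.array([.5875-s*u,-.066+c*u,.115]),m).round(1))
v=[.6378,-.0638,.042,0.]
for n in("ktop","lidFL","pivtop","cFL"): print(n,proj(pt(v,n),m).round(1))
for d in models.masks_of("wrist","lid_handle")[:2]: print(d["confidence"],d["extent"])
E
```

```text
t 12.75 tcp [ 0.5858 -0.0656  0.2264] yaw 1.614 tilt [-0.0001  0.0001]
shift total norm [-0.0008  0.0028  0.2006] F [ 0.2  0.1 -0.1] open 0.0467 grip 0.0 q [ 0.62  0.47 -0.75  1.71  0.35  1.1  -0.19]
turn norm [-0.0001 -0.0001  0.0015]
rod -0.04 [325.6 239.2]
rod 0 [325.7 196.4]
rod 0.04 [325.8 149.6]
ktop [271.7 247.1]
lidFL [302.7 100.7]
pivtop [275.  125.3]
cFL [249.8  84.8]
0.81 [120.2, 279.0, 105.4, 119.3]
0.75 [305.4, 98.3, 155.4, 159.2]
```

View pics/w5.png

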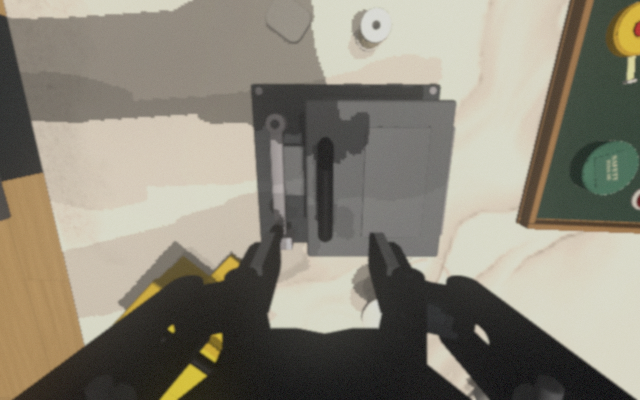

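The rod is at column 325, rows 138 to 240, in line with the prediction. The bar is shut along the case front, with the catch at (287,242). Next: descend on the handle.

Emit:
{"op": "step_arm", "data": {
  "deltas": [
    [[0.005,0.0025,0.03,0,0,0],[0,0,0.04,0,0,0],[0,0,0.04,0,0,0],[0,0,0.04,0,0,0],[0,0,0.03,0,0,0],[0,0,0.02,0,0,0],[0,0,0,0,0,0],[0,0,0,0,0,0],[0,0,0,0,0,0],[0,0,0,0,0,0]]
  ]
}}

```text
clock: 14.1
ee_pos: [0.5873, -0.0627, 0.1068]
orientation: [0.0, 0.692, 0.722, 0.0]
contact_force: [0.6, -0.4, -0.2]
opening: 0.0469
grip_force: 0.0
```

Emit:
{"op": "step_arm", "data": {
  "deltas": [
    [[0,0,0,0,0,0],[0,0,0,0,0,0],[0,0,0,0,0,0],[0,0,0,0,0,0],[0,0,0,0,0,0],[0,0,0,0,0,0],[0,0,0,0,0,0],[0,0,0,0,0,0],[0,0,0,0,0,0],[0,0,0,0,0,0]]
  ],
  "gripper": 0,
  "force": 60
}}

```text
clock: 15.35
ee_pos: [0.5865, -0.0626, 0.1065]
orientation: [-0.0, 0.692, 0.722, -0.001]
contact_force: [-7.7, -0.3, 7.8]
opening: 0.0117
grip_force: 58.4
```

```bash
python3 - <<'E'
from h import *
plan([.5875,-.066,.106],.042+np.pi/2)
P=lambda t:np.array([-.117*np.cos(t)-.04*np.sin(t),-.04*np.cos(t)*-1+.117*np.sin(t)])
for t in(.03,.06,.1,.14,.18): print(t,((P(t)-P(0))*1e3).round(1))
E
```

```text
t 15.35 tcp [ 0.5865 -0.0626  0.1065] yaw 1.614 tilt [-0.0015 -0.0004]
shift total norm [-0.0057  0.0014  0.0009] F [-7.7 -0.3  7.8] open 0.0117 grip 58.4 q [ 0.55  0.62 -0.67  1.8   0.48  0.89 -0.29]
turn norm [-0.0019  0.0005  0.0014]
0.03 [-1.1  3.5]
0.06 [-2.2  6.9]
0.1 [-3.4 11.5]
0.14 [-4.4 15.9]
0.18 [-5.3 20.3]
```

Emit:
{"op": "step_arm", "data": {
  "deltas": [
    [[0,-0.0006,-0.0023,0,0,0],[0,-0.0006,-0.0023,0,0,0],[0,-0.0006,-0.0023,0,0,0],[0,-0.0006,-0.0023,0,0,0],[0,-0.0006,-0.0023,0,0,0],[0,-0.0006,-0.0023,0,0,0],[0,-0.0006,-0.0023,0,0,0],[0,-0.0006,-0.0023,0,0,0],[0,-0.0006,-0.0023,0,0,0],[0,-0.0006,-0.0023,0,0,0]]
  ]
}}

```text
clock: 16.6
ee_pos: [0.5836, -0.0627, 0.1203]
orientation: [-0.0, 0.692, 0.722, 0.0]
contact_force: [0.9, 0.5, -6.1]
opening: 0.0118
grip_force: 58.8
```

```bash
python3 -c "
from h import *
plan([.581,-.0626,.127],.042+np.pi/2)"
```

```text
t 16.6 tcp [ 0.5836 -0.0627  0.1203] yaw 1.614 tilt [0. 0.]
shift total norm [ 0.0004 -0.0043 -0.0111] F [ 0.9  0.5 -6.1] open 0.0118 grip 58.8 q [ 0.57  0.6  -0.68  1.8   0.46  0.91 -0.27]
turn norm [ 0.     -0.0001  0.0015]
```

Emit:
{"op": "step_arm", "data": {
  "deltas": [
    [[0,-0.0008,-0.002,0,0,0],[0,-0.0008,-0.002,0,0,0],[0,-0.0007,-0.002,0,0,0],[0,-0.0007,-0.002,0,0,0],[0,-0.0007,-0.002,0,0,0],[0,-0.0006,-0.001,0,0,0],[0,0,0,0,0,0],[0,0,0,0,0,0],[0,0,0,0,0,0],[0,0,0,0,0,0]]
  ]
}}

```text
clock: 17.85
ee_pos: [0.581, -0.0628, 0.1268]
orientation: [-0.0, 0.692, 0.722, 0.0]
contact_force: [0.3, -1.2, -3.9]
opening: 0.0124
grip_force: 59.0
```

```bash
python3 - <<'E'
from h import *
from station import *
import cv2
plan([.581,-.0626,.127],.042+np.pi/2)
f=grab_frame("scene")[150:280,250:430,::-1]; s=grab_frame("side")[150:270,230:410,::-1]
cv2.imwrite("pics/c6.png",np.hstack([cv2.resize(f,(400,289),interpolation=cv2.INTER_CUBIC),cv2.resize(s,(400,289),interpolation=cv2.INTER_CUBIC)]))
E
```

```text
t 17.85 tcp [ 0.581  -0.0628  0.1268] yaw 1.614 tilt [-0.      0.0001]
shift total norm [ 0.0004  0.     -0.0004] F [ 0.3 -1.2 -3.9] open 0.0124 grip 59.0 q [ 0.57  0.58 -0.68  1.8   0.45  0.92 -0.27]
turn norm [-0.0001 -0.0001  0.0015]
```

View pics/c6.png

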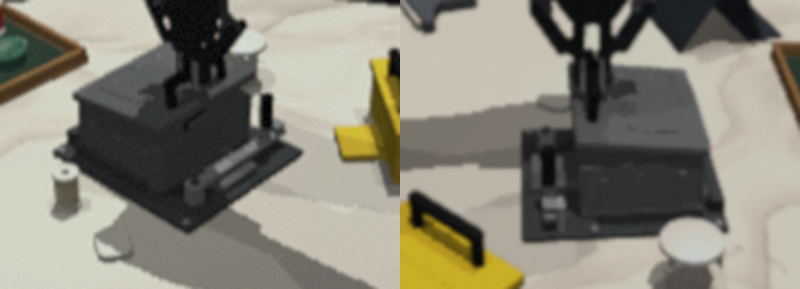

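```bash
python3 - <<'E'
from h import *
from station import *
import cv2
f=grab_frame("scene")[:,:,::-1].copy(); z=5; f=cv2.resize(f[165:265,265:405],None,fx=z,fy=z,interpolation=cv2.INTER_CUBIC)
c,s=np.cos(.042),np.sin(.042)
for t,col in((0,(0,0,255)),(.11,(0,255,255)),(.18,(0,255,0)),(.26,(255,0,0))):
    for y in(.079,-.079):
        r=np.array([-.138,.012]); x=.067+np.cos(t)*r[0]+np.sin(t)*r[1]; zz=.068-np.sin(t)*r[0]+np.cos(t)*r[1]
        p=proj(np.array([.6378+c*x-s*y,-.0638+s*x+c*y,zz]),"scene"); cv2.circle(f,tuple(int(v) for v in (p-[265,165])*z),3,col,-1)
cv2.imwrite("pics/c7.png",f)
E
```

```text
(no output)
```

View pics/c7.png

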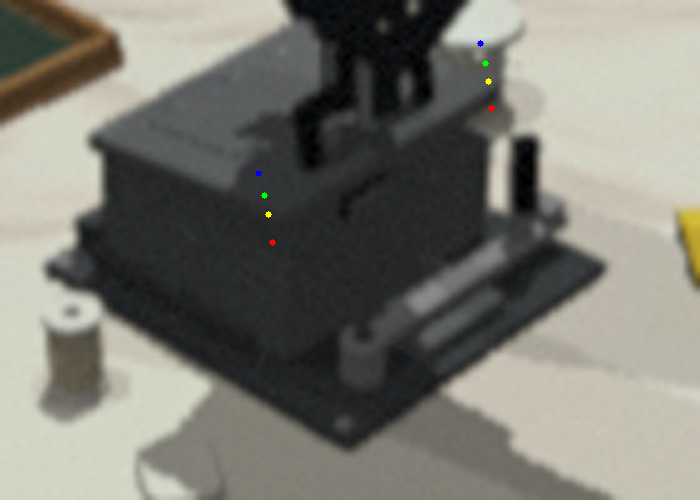

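The lid's front corner sits at the 0.18 rad marker, at about (260,194) in the crop. The latch is shut, the case is down and the bystanders are untouched.

```bash
python3 -c "
from station import manip
print(manip.hand_in())"
```

```text
the job is handed in; nothing more can be done
None
```

I handed the job in with the gripper holding the lid about 25 mm ajar (≈0.18 rad), the latch shut, the case down in its cradle and the other things untouched; the hand-in returned no verdict.

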